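# Pack two circuit boards into a stack of antistatic trays

### The job

Pack the two finished circuit boards for dispatch, one step after another and in this order: lay the board with the tall transformer in the deep tray, seat the empty shallow tray squarely on the deep tray, lay the board with the low heat sink in the shallow tray, and close the stack with the lid. Set the boards down flat on the tray floors without dropping them, and see that the shallow tray and the lid sit fully down with their feet inside the rim below. Pack the deep tray where it stands, and leave the solder reel, the tip cleaner and the flux bottle alone.

Things in the scene. Friction and masses are not known exactly. Their poses are not given: they have to be found in the camera images.
- deep_tray: Deep open near-black plastic tray, loose, 350 g, upright on the bench: 100 mm long (its x) by 64 mm wide (y), 42 mm high, flat underside without a foot; walls 3 mm, floor 4 mm thick, so the inside is 94 x 58 mm, 38 mm deep. Origin: centre of the underside; z up. The stack is built on it.
- shallow_tray: Shallow open near-black tray, loose, 120 g, empty: 100 mm long (x), 64 wide (y), 34 high. Foot 86 x 50 x 5 mm (lowest 2.5 mm: 82 x 46) drops into the deep tray's rim with 4 mm play all round, either way round. Outer walls from z 5 to 34 mm, 3 thick: lift by these across y. Inner floor at z 8, inside 94 x 58. Origin: centre of the foot's underside, z up; seated, it is 37 mm above the deep tray's.
- lid: Mid-grey plastic lid, loose, 80 g: plate 100 mm long (x), 64 wide (y), from z 4 to 8 mm; foot under it 86 x 50 x 4 mm (lowest 2 mm: 82 x 46), 4 mm play all round in the tray's rim, either way round; grip bar on top in the middle, 50 mm (x) by 14 mm (y), z 8 to 30. Origin: centre of the foot's underside, z up; seated, it is 30 mm above the shallow tray's.
- transformer_board: Green circuit board 70 mm (x) by 44 mm (y), loose, 130 g, component side up on four 4 mm feet; board top at z 6.5 mm. In its middle a tall black transformer block, copper band, steel cap, 22 mm (x) by 28 mm (y), top at z 30.5: pick up by that, across x. Other parts stand at most 4 mm above the board. Origin: centre of the underside, at the feet's soles; z up. Too tall for the shallow tray.
- heatsink_board: Green circuit board 70 mm (x) by 44 mm (y), loose, 100 g, component side up on four 4 mm feet; board top at z 6.5 mm. In its middle a low bare-aluminium finned heat sink, 24 mm (x) by 36 mm (y), fins along y, top at z 20: pick up by that, across x. Other parts stand at most 3 mm above the board. Origin: centre of the underside, at the feet's soles; z up.
- solder_reel: Bystander: green-flanged reel of solder, 56 mm across, 38 mm high, standing on its flange. Origin: centre of the underside. Leave it alone.
- tip_cleaner: Bystander: dark round pot with a brass-wool top for cleaning soldering tips, 68 mm across, 36 mm high. Origin: centre of the underside. Leave it alone.
- flux_bottle: Bystander: small white flux bottle with a red nozzle, 38 mm across, 64 mm high. Origin: centre of the underside. Leave it alone.

How it is judged:
By the outcome, as a careful person would: the job done as asked, in the order asked, and still so for the second after the job is handed in, with the robot touching nothing.
It also fails if it takes over 112 s, if anything falls off the work surface, if the arm or the gripper's body presses on something with over 40 N, if the wrist force passes 120 N, or if a joint passes its speed limit or range.

### The arm

A 7-joint arm with a two-finger parallel gripper is mounted at the origin on the work surface. World frame = base frame: x ahead of the robot, y to its left, z up, the work surface at z = 0. Lengths are in m, angles in rad, forces in N, time in s.
With the tool pointing down it reaches from about 0.425 to 0.875 m from the base axis. Payload 4.7 kg.
Tool frame: the origin (TCP) lies midway between the tips of the shut fingers; the grasp point (between the pads) lies 19 mm behind it; z points along the fingers, y is the line along which they close (so a half turn about z gives the same grasp; the last joint's range is limited). The gripper opens to 87 mm and grips with 3 to 60 N. Pads are 19 mm wide; open, the fingers measure 117 mm over their backs; the gripper's body (75 mm by 190 mm) begins 51 mm behind the grasp point.
Start: joints at [-1.103, 0.321, -0.07, 1.45, 0.023, 1.371, -0.057], TCP at [0.285, 0.584, 0.223] pointing down, gripper open.
Joint ranges: [-2.86, 2.86], [-0.3, 2.09], [-1.38, 1.24], [0.06, 2.45], [-1.56, 4.7], [0.09, 2.05], [-2.69, 2.69]. Speed limits (rad/s): [2.57, 2.57, 3.14, 3.14, 3.14, 3.14, 3.14].

### API

Orientations are given as a unit quaternion [w, x, y, z].
In Python, from rig import * gives the robot as it stands. The module is installed in compiled form; this text tells all that it offers.
- The arm moves only by the tool play_rows, never from a script. Its argument "rows" is a list of rows, each a list of 2 entries, a list of its own where there are three numbers: the shift along the world's x, y, z normalised to -1 to 1, where 1 is 0.03 m, then the turn, a rotation vector about the world's x, y, z normalised to -1 to 1, where 1 is 90 degrees. A call has 1 to 12 rows; each row shifts and turns the commanded pose from where the row before left it; what a row does not reach is not made up. A row lasts 1/10 s, in which the tool goes at most 50 mm and 8.59 degrees, less where a joint would pass 70% of its speed; a pose out of reach is approached as far as the arm can. A call with a number of a shift or a turn outside -1 to 1 is refused whole. A call with a gripper value outside its range is refused whole. "grip" is the closure, from 0 (fully open) to 1 (shut), set as the call begins (left out, the last holds). The fingers move at their own pace and stop on an object; "squeeze" is the grip in N (left out, the last holds). Time passes only in rows, so rows that do not move let the fingers close. It gives the time, the measured TCP pose, the force, the opening and the grip force at its end, in the units of the state.
- get_state(): the state, without advancing time (a new reading comes with each control period).
- read_camera(name): name is "scene" or "top"; returns (picture, depth): 480x640x3 uint8, red, green, blue; 480x640 float32, m along the optical axis (not along the pixel's ray), 0 where there is no reading.
- camera_model(name): a dict with "K" (3x3 intrinsics, pixels), "view" (4x4, takes a point from world to camera coordinates). Camera axes: x right, y up, looking along -z (the intrinsics and any distortion apply to the point x, -y, -z); pixel columns grow to the right and rows downward; lengths in m; the calibration is good to about 2 mm. A picture is of the moment at which its call begins. camera_model takes no time and is no camera call.
- finish_job(): hands the job in; it is judged then, once.
Trained networks look in the newest picture that a camera, given by its name, has taken for a name from the list of things; names that differ only in an ending like _2 or _b are one class to them, and where a whole thing is asked for, a point or a joint stands for the part that bears it (a point fixed in the world has none). Each returns a list of dicts, best first, with "score" (0 to 1); they miss things now and then, are a little off and sometimes report something else, mostly with a low value. They report only what shows in the picture. A call takes as long as a camera call.
- outline_of(camera, name): "pixels" (480x640 bool, what is visible of it).
- mark_of(camera, name): "position" ([x, y, z] in m, in world coordinates, good to about 4 mm: a listed point, or the origin of a listed thing).
The state is a dict: "time": time; "qpos": joint angles; "qvel": joint speeds; "joint_efforts": joint torques, N m; "ee_pos": TCP position; "tool_rot": TCP orientation; "contact_force": force on the tool from outside, world axes, zero at the start; "torque": the same for the moment, N m; "width": opening from 0.0 (shut) to 1.0 (fully open); "gripper_force": force on a finger pad.
Only numpy, scipy, OpenCV 4.12 (cv2) and the standard library are available. Lean on these libraries where they do the work, as an engineer would, in place of code of your own. Each camera call takes 0.05 s, during which the arm holds its last target. There are 200 camera calls.

## Working session

There is one attempt and no reset: what is moved stays moved. The work goes in short steps, Python scripts to look and compute and a tool call to move; the robot and the scene stay as the last step left them, time stands still between calls to the robot, and variables do not carry over. Pictures are saved under pics/ and viewed, at most 14 in all, crops included, and the job is handed in when it is done.

Besides the shell and the picture viewer there is one more tool, called after "Call:" as name(argument=value, ...) on one line, values as JSON. play_rows: Moves the arm, as the interface text tells. Scaled input: -1 to 1 covers 0.03 m each way for a shift and 90 degrees each way for a turn. Its arguments: {"type":"object","properties":{"rows":{"type":"array","items":{"type":"array"}},"grip":{"type":"number"},"squeeze":{"type":"number"}},"required":["rows"]}

```bash
mkdir -p pics; cat > h.py <<'E'
from rig import *
import numpy as np, cv2
def save(n,p): cv2.imwrite('pics/'+n+'.png',cv2.cvtColor(p,cv2.COLOR_RGB2BGR))
def cloud(cam,depth):
    m=camera_model(cam);K=np.array(m['K']);V=np.array(m['view'])
    v,u=np.mgrid[:480,:640]
    if 'dist' in m: print('dist',m['dist'])
    x=(u-K[0,2])/K[0,0]*depth; y=(v-K[1,2])/K[1,1]*depth
    c=np.stack([x,-y,-depth],-1)
    return (c-V[:3,3])@V[:3,:3]
E
python3 - <<'E'
from h import *
s=get_state(); print({k:np.round(v,3) for k,v in s.items()})
for c in('scene','top'):
    p,d=read_camera(c); save(c+'0',p); m=camera_model(c); print(c,m.keys(),np.round(m['K'],1).tolist(),np.round(m['view'],3).tolist(),(d>0).mean())
    W=cloud(c,d)
    for n in('deep_tray','shallow_tray','lid','transformer_board','heatsink_board','solder_reel','tip_cleaner','flux_bottle'):
        o=outline_of(c,n)[:2];k=mark_of(c,n)[:2]
        print(n,[(round(q['score'],2),np.round(q['position'],3).tolist()) for q in k])
        for q in o:
            M=q['pixels']&(d>0)
            if M.sum()<30: continue
            P=W[M]; v,u=np.nonzero(q['pixels']); z=np.percentile(P[:,2],97)
            T=P[P[:,2]>z-.006]; r=cv2.minAreaRect((T[:,:2]*1000).astype(np.float32))
            print('   ',round(q['score'],2),'px',int(u.mean()),int(v.mean()),M.sum(),'z97',z.round(4),'rect',np.round(r[0],1),np.round(r[1],1),round(r[2],1))
E
```

```text
{'time': np.float64(0.0), 'qpos': array([-1.103,  0.322, -0.07 ,  1.452,  0.023,  1.371, -0.057]), 'qvel': array([ 0.001,  0.001,  0.001,  0.   , -0.   , -0.   , -0.001]), 'joint_efforts': array([-1.0000e-03, -4.9127e+01, -4.0400e-01, -3.1254e+01, -6.4000e-02,
        4.4000e-02,  0.0000e+00]), 'ee_pos': array([0.285, 0.584, 0.221]), 'tool_rot': array([-0.   ,  0.225,  0.974, -0.001]), 'contact_force': array([ 0.071, -0.036,  0.156]), 'torque': array([0.027, 0.008, 0.004]), 'gripper_force': np.float64(0.0), 'width': np.float64(1.002)}
scene dict_keys(['K', 'view']) [[488.0, 0.0, 325.7], [0.0, 488.0, 244.6], [0.0, 0.0, 1.0]] [[0.334, 0.943, 0.003, -0.202], [-0.789, 0.278, 0.548, 0.435], [0.516, -0.185, 0.836, -1.248], [0.0, 0.0, 0.0, 1.0]] 0.9961555989583334
deep_tray [(0.56, [0.645, 0.07, -0.007])]
    0.98 px 368 270 2351 z97 0.0428 rect [650.4  66.6] [100.9  66.2] 20.8
shallow_tray [(0.84, [0.465, -0.31, 0.002])]
    0.72 px 146 249 1865 z97 0.0346 rect [ 466.4 -313.1] [ 64.6 101.7] 89.7
    0.72 px 363 198 1162 z97 0.0302 rect [475.1 130.5] [14.4 54.1] 50.9
lid [(0.8, [0.474, 0.12
[... 1189 characters left out ...]
] 62.2
lid [(0.84, [0.472, 0.127, 0.001]), (0.28, [0.446, 0.34, 0.001])]
    0.6 px 258 277 1313 z97 0.0305 rect [474.3 129.8] [13.8 48.9] 51.0
    0.55 px 455 283 1445 z97 0.0362 rect [ 464.5 -312.9] [99.8 65.4] 0.1
transformer_board []
    0.69 px 407 212 568 z97 0.0329 rect [ 624.7 -209.6] [27.2 22.5] 62.2
heatsink_board [(0.89, [0.608, 0.249, 0.001])]
    0.7 px 206 217 570 z97 0.022 rect [609.5 248.4] [24.5 36.2] 19.0
solder_reel [(0.57, [0.446, 0.339, 0.002])]
tip_cleaner [(0.75, [0.468, -0.06, 0.002])]
    0.78 px 342 280 671 z97 0.0388 rect [465.7 -58.9] [46.3 46. ] 16.1
flux_bottle [(0.8, [0.695, -0.088, -0.002])]
    0.82 px 357 179 273 z97 0.0668 rect [694.3 -90.6] [16.8 16.1] 1.3
```

View pics/scene0.png

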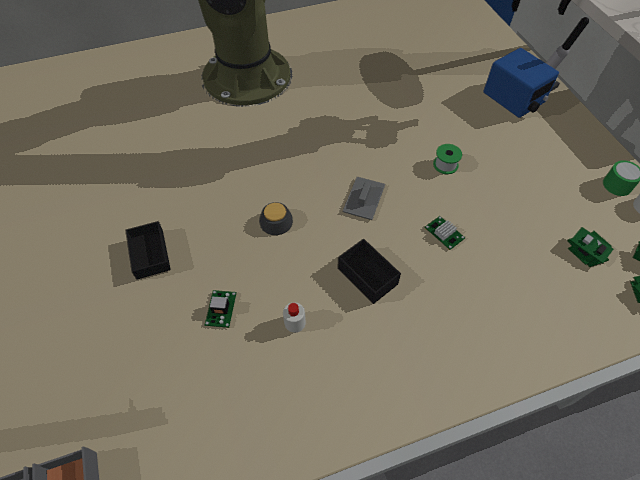

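View pics/top0.png

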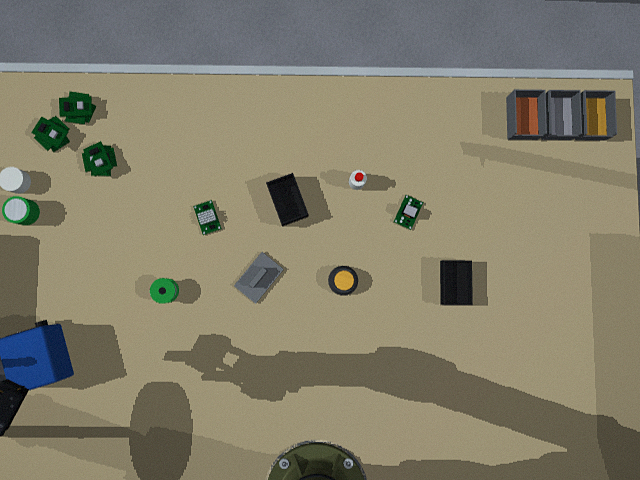

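The views agree. From the top view: deep tray at about (287,199), shallow tray (456,282), lid (260,277), transformer board (408,212), heat sink board (207,217). The bystanders are at (165,291), (343,280) and (358,180). I'll refine poses with depth slices from both cameras.

```bash
cat >> h.py <<'E'
def sl(cam,c,z0,z1,R=.065,W=None):
    if W is None: W=cloud(cam,read_camera(cam)[1])
    P=W[(np.hypot(W[...,0]-c[0],W[...,1]-c[1])<R)&(W[...,2]>z0)&(W[...,2]<z1)]
    if len(P)<10: return print(cam,'few',len(P))
    lo,hi=np.percentile(P[:,2],[5,95])
    r=cv2.minAreaRect((P[:,:2]*1000).astype(np.float32))
    a=r[2]+(0 if r[1][0]>r[1][1] else 90); a=(a+90)%180-90
    print(cam,len(P),'c',np.round(r[0],1),'size',np.round(sorted(r[1]),1),'long',round(a,1),'z',np.round([lo,np.median(P[:,2]),hi],4))
def st():
    s=get_state(); w,x,y,z=s['tool_rot']
    R=np.array([2*(x*y-w*z),1-2*(x*x+z*z)]); 
    print('t',round(s['time'],2),'tcp',np.round(s['ee_pos'],4),'yaw',round(np.degrees(np.arctan2(R[1],R[0])),2),'q',np.round(s['tool_rot'],3),'F',np.round(s['contact_force'],1),'w',np.round(s['width']*87,1),'gf',np.round(s['gripper_force'],1))
    return s
E
python3 - <<'E'
from h import *
for cam in('scene','top'):
    p,d=read_camera(cam);W=cloud(cam,d)
    for n,c,zs in [('bench',(.55,.05),[(-.02,.02,.03)]),('tb',(.626,-.2095),[(.004,.016,.06),(.027,.04,.06)]),('hb',(.6085,.249),[(.004,.015,.06),(.0175,.03,.06)]),('deep',(.65,.0665),[(.038,.06,.08)]),('shal',(.465,-.313),[(.03,.05,.08)]),('lid',(.475,.13),[(.005,.015,.08),(.027,.04,.08)])]:
        print(n,end=': ')
        for z0,z1,R in zs: sl(cam,c,z0,z1,R,W)
v=np.array
E
```

```text
bench: scene 581 c [550.   50.7] size [58.1 58.8] long -20.9 z [-0.0026 -0.0003  0.0023]
tb: scene 608 c [ 622.8 -216.3] size [60.  71.4] long -23.8 z [0.0046 0.0067 0.0112]
scene 181 c [ 627.1 -209.3] size [22.7 28. ] long 64.2 z [0.028  0.0304 0.0321]
hb: scene 515 c [611.7 249.1] size [77.  89.7] long -60.6 z [0.0046 0.007  0.0135]
scene 122 c [611.3 248.5] size [26.1 36.8] long -69.7 z [0.0178 0.0196 0.0218]
deep: scene 372 c [650.1  67.1] size [ 66.  101.7] long 21.3 z [0.0386 0.0414 0.0438]
shal: scene 326 c [ 466.1 -313. ] size [ 64.8 103. ] long -0.4 z [0.0305 0.0333 0.0354]
lid: scene 949 c [475.7 129.9] size [ 64.3 102.6] long -38.8 z [0.0057 0.0077 0.0101]
scene 125 c [476.  129.8] size [14.2 52.3] long -38.4 z [0.0275 0.0294 0.0313]
bench: top 538 c [549.6  50.3] size [57.9 59.2] long -89.7 z [-0.0045 -0.0003  0.0037]
tb: top 447 c [ 624.  -212.4] size [107.6 110.6] long 12.7 z [0.0041 0.0069 0.0116]
top 111 c [ 624.5 -209.8] size [22.3 27.1] long 63.6 z [0.0281 0.0302 0.0343]
hb: top 457 c [612.9 244.1] size [ 96.1 113.7] long 60.0 z [0.0043 0.0072 0.0133]
top 82 c [609.8 248.7] size [24.1 35.3] long -70.0 z [0.0178 0.0202 0.024 ]
deep: top 191 c [648.7  66.5] size [ 64.  100.5] long 20.7 z [0.0386 0.042  0.0449]
shal: top 244 c [ 464.5 -312.8] size [65.6 99.8] long 0.3 z [0.0305 0.0335 0.0375]
lid: top 988 c [471.2 134.4] size [135.  135.3] long 85.6 z [0.0053 0.0079 0.0119]
top 115 c [474.3 129.7] size [13.8 48.8] long -39.0 z [0.0274 0.0296 0.0331]
```

Call:
play_rows(rows=[[[0.437, -1, -0.1], [0, 0, -0.0385]], [[0.437, -1, -0.1], [0, 0, -0.0385]], [[0.437, -1, -0.1], [0, 0, -0.0385]], [[0.437, -1, -0.1], [0, 0, -0.0385]], [[0.437, -1, -0.1], [0, 0, -0.0385]], [[0.437, -1, -0.1], [0, 0, -0.0385]], [[0.437, -1, -0.1], [0, 0, -0.0385]], [[0.437, -1, -0.1], [0, 0, -0.0385]], [[0.437, -1, -0.1], [0, 0, -0.0385]], [[0.437, -1, -0.1], [0, 0, -0.0385]], [[0.437, -1, -0.1], [0, 0, -0.0385]], [[0.437, -1, -0.1], [0, 0, -0.0385]]], grip=0, squeeze=20)

```text
time: 3.0
ee_pos: [0.4428, 0.223, 0.1868]
tool_rot: [0.0, 0.557, 0.83, 0.0]
contact_force: [0.3, -0.1, 0.2]
width: 0.998
gripper_force: 0.0
```

Call:
play_rows(rows=[[[0.437, -1, -0.1], [0, 0, -0.0385]], [[0.437, -1, -0.1], [0, 0, -0.0385]], [[0.437, -1, -0.1], [0, 0, -0.0385]], [[0.437, -1, -0.1], [0, 0, -0.0385]], [[0.437, -1, -0.1], [0, 0, -0.0385]], [[0.437, -1, -0.1], [0, 0, -0.0385]], [[0.437, -1, -0.1], [0, 0, -0.0385]], [[0.437, -1, -0.1], [0, 0, -0.0385]], [[0.437, -1, -0.1], [0, 0, -0.0385]], [[0.437, -1, -0.1], [0, 0, -0.0385]], [[0.437, -1, -0.1], [0, 0, -0.0385]], [[0.437, -1, -0.1], [0, 0, -0.0385]]])

```text
time: 4.2
ee_pos: [0.6002, -0.1368, 0.1507]
tool_rot: [0.0, 0.816, 0.579, 0.0]
contact_force: [0.2, 0.1, -0.3]
width: 0.999
gripper_force: 0.0
```

Call:
play_rows(rows=[[[0.437, -1, -0.1], [0, 0, -0.0385]], [[0.437, -1, -0.1], [0, 0, -0.0385]], [[0, -0.45, -0.5], [0, 0, 0]], [[0, 0, -0.5], [0, 0, 0]], [[0, 0, 0], [0, 0, 0]], [[0, 0, 0], [0, 0, 0]]])

```text
time: 4.8
ee_pos: [0.6254, -0.2066, 0.1136]
tool_rot: [-0.001, 0.848, 0.53, -0.0]
contact_force: [0.3, 0.9, -0.1]
width: 0.998
gripper_force: 0.0
```

```bash
python3 -c "
from h import *
st()"
```

```text
t 4.8 tcp [ 0.6254 -0.2066  0.1136] yaw -25.93 q [-0.001  0.848  0.53  -0.   ] F [ 0.3  0.9 -0.1] w 86.8 gf 0.0
```

Call:
play_rows(rows=[[[0, 0, -0.5], [0, 0, 0]], [[0, 0, -0.6], [0, 0, 0]], [[0, 0, -0.6], [0, 0, 0]], [[0, 0, -0.45], [0, 0, 0]], [[0, 0, 0], [0, 0, 0]], [[0, 0, 0], [0, 0, 0]], [[0, 0, 0], [0, 0, 0]]])

```text
time: 5.5
ee_pos: [0.6266, -0.2095, 0.0512]
tool_rot: [0.001, 0.848, 0.529, 0.001]
contact_force: [-0.3, 0.2, 0.1]
width: 1.003
gripper_force: 0.0
```

```bash
python3 -c "
from h import *
st()"
```

```text
t 5.5 tcp [ 0.6266 -0.2095  0.0512] yaw -26.08 q [0.001 0.848 0.529 0.001] F [-0.3  0.2  0.1] w 87.3 gf 0.0
```

Call:
play_rows(rows=[[[0, 0, -0.5], [0, 0, 0]], [[0, 0, -0.5], [0, 0, 0]], [[0, 0, -0.28], [0, 0, 0]], [[0, 0, 0], [0, 0, 0]], [[0, 0, 0], [0, 0, 0]], [[0, 0, 0], [0, 0, 0]]])

```text
time: 6.1
ee_pos: [0.6262, -0.2096, 0.0121]
tool_rot: [0.0, 0.849, 0.529, 0.0]
contact_force: [0.2, -0.8, -0.4]
width: 0.999
gripper_force: 0.0
```

Call:
play_rows(rows=[[[0, 0, 0], [0, 0, 0]], [[0, 0, 0], [0, 0, 0]], [[0, 0, 0], [0, 0, 0]], [[0, 0, 0], [0, 0, 0]], [[0, 0, 0], [0, 0, 0]], [[0, 0, 0], [0, 0, 0]], [[0, 0, 0], [0, 0, 0]], [[0, 0, 0], [0, 0, 0]], [[0, 0, 0], [0, 0, 0]], [[0, 0, 0], [0, 0, 0]]], grip=1, squeeze=20)

```text
time: 7.1
ee_pos: [0.6258, -0.2093, 0.0117]
tool_rot: [0.0, 0.848, 0.529, -0.0]
contact_force: [-0.4, 0.8, -0.3]
width: 0.254
gripper_force: 19.9
```

Call:
play_rows(rows=[[[0, 0, 0.3], [0, 0, 0]], [[0, 0, 0.6], [0, 0, 0]], [[0, 0, 0.9], [0, 0, 0]], [[0, 0, 0.9], [0, 0, 0]], [[0, 0, 0.9], [0, 0, 0]], [[0, 0, 0], [0, 0, 0]], [[0, 0, 0], [0, 0, 0]]])

```text
time: 7.8
ee_pos: [0.6263, -0.2095, 0.1211]
tool_rot: [0.001, 0.848, 0.529, 0.001]
contact_force: [-0.4, -0.1, -1.8]
width: 0.252
gripper_force: 19.9
```

Call:
play_rows(rows=[[[0.04, 0.46, 0], [0, 0, 0.026]], [[0.079, 0.92, 0], [0, 0, 0.052]], [[0.079, 0.92, 0], [0, 0, 0.052]], [[0.079, 0.92, 0], [0, 0, 0.052]], [[0.079, 0.92, 0], [0, 0, 0.052]], [[0.079, 0.92, 0], [0, 0, 0.052]], [[0.079, 0.92, 0], [0, 0, 0.052]], [[0.079, 0.92, 0], [0, 0, 0.052]], [[0.079, 0.92, 0], [0, 0, 0.052]], [[0.079, 0.92, 0], [0, 0, 0.052]], [[0.04, 0.46, 0], [0, 0, 0.026]], [[0, 0, 0], [0, 0, 0]]])

```text
time: 9.0
ee_pos: [0.6492, 0.0711, 0.1193]
tool_rot: [-0.001, 0.566, 0.825, 0.0]
contact_force: [-0.2, 0.2, -2.1]
width: 0.249
gripper_force: 19.9
```

Call:
play_rows(rows=[[[0, 0, 0], [0, 0, 0]], [[0, 0, 0], [0, 0, 0]], [[0, 0, 0], [0, 0, 0]]])

```text
time: 9.3
ee_pos: [0.6496, 0.0644, 0.1198]
tool_rot: [0.0, 0.57, 0.822, -0.0]
contact_force: [-0.9, 0.3, -0.9]
width: 0.253
gripper_force: 19.9
```

```bash
python3 - <<'E'
from h import *
st()
p,d=read_camera('top'); save('top1',p[100:300,190:440].repeat(2,0).repeat(2,1))
p,d=read_camera('scene'); save('scene1',p[150:350,260:510].repeat(2,0).repeat(2,1))
E
```

```text
t 9.3 tcp [0.6496 0.0644 0.1198] yaw 20.53 q [ 0.     0.57   0.822 -0.   ] F [-0.9  0.3 -0.9] w 22.1 gf 19.9
```

View pics/scene1.png

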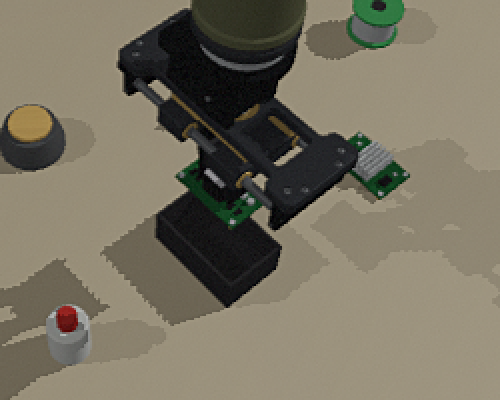

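```bash
python3 -c "
from h import *
st()"
```

```text
t 9.4 tcp [0.6496 0.0653 0.1198] yaw 20.59 q [ 0.     0.569  0.822 -0.   ] F [ 0.4  0.1 -1.5] w 21.9 gf 19.9
```

The board hangs level, at about (220,190) in the crop and centred over the tray at (220,255). Lowering it now.

Call:
play_rows(rows=[[[0, 0, -0.4], [0, 0, 0]], [[0, 0, -0.6], [0, 0, 0]], [[0, 0, -0.6], [0, 0, 0]], [[0, 0, -0.5], [0, 0, 0]], [[0, 0, -0.4], [0, 0, 0]], [[0, 0, -0.4], [0, 0, 0]], [[0, 0, -0.25], [0, 0, 0]], [[0, 0, -0.15], [0, 0, 0]], [[0, 0, 0], [0, 0, 0]], [[0, 0, 0], [0, 0, 0]], [[0, 0, 0], [0, 0, 0]]])

```text
time: 10.5
ee_pos: [0.6502, 0.0668, 0.0215]
tool_rot: [0.001, 0.568, 0.823, 0.001]
contact_force: [-0.1, -0.2, -1.4]
width: 0.247
gripper_force: 19.9
```

```bash
python3 -c "
from h import *
st()"
```

```text
t 10.5 tcp [0.6502 0.0668 0.0215] yaw 20.71 q [0.001 0.568 0.823 0.001] F [-0.1 -0.2 -1.4] w 21.5 gf 19.9
```

Call:
play_rows(rows=[[[0, 0, -0.08], [0, 0, 0]], [[0, 0, -0.06], [0, 0, 0]], [[0, 0, 0], [0, 0, 0]], [[0, 0, 0], [0, 0, 0]]])

```text
time: 10.9
ee_pos: [0.6495, 0.0668, 0.0164]
tool_rot: [-0.0, 0.568, 0.823, -0.0]
contact_force: [0.6, -0.3, -2.1]
width: 0.252
gripper_force: 19.9
```

Call:
play_rows(rows=[[[0, 0, -0.03], [0, 0, 0]], [[0, 0, -0.02], [0, 0, 0]], [[0, 0, 0], [0, 0, 0]], [[0, 0, 0], [0, 0, 0]]])

```text
time: 11.3
ee_pos: [0.6497, 0.0667, 0.0156]
tool_rot: [0.0, 0.569, 0.823, 0.0]
contact_force: [-2.4, 0.5, 4.7]
width: 0.247
gripper_force: 19.9
```

Call:
play_rows(rows=[[[0, 0, 0], [0, 0, 0]], [[0, 0, 0], [0, 0, 0]], [[0, 0, 0], [0, 0, 0]], [[0, 0, 0], [0, 0, 0]], [[0, 0, 0], [0, 0, 0]], [[0, 0, 0], [0, 0, 0]]], grip=0.54)

```text
time: 11.9
ee_pos: [0.6495, 0.0667, 0.015]
tool_rot: [-0.0, 0.568, 0.823, -0.0]
contact_force: [-0.7, -0.3, 1.8]
width: 0.457
gripper_force: 0.8
```

```bash
python3 -c "
from h import *
st()"
```

```text
t 11.9 tcp [0.6495 0.0667 0.015 ] yaw 20.71 q [-0.     0.568  0.823 -0.   ] F [-0.7 -0.3  1.8] w 39.8 gf 0.8
```

Call:
play_rows(rows=[[[0, 0, 0.2], [0, 0, 0]], [[0, 0, 0.4], [0, 0, 0]], [[0, 0, 0.7], [0, 0, 0]], [[0, 0, 0.9], [0, 0, 0]], [[0, 0, 0.9], [0, 0, 0]], [[0, 0, 0.9], [0, 0, 0]]])

```text
time: 12.5
ee_pos: [0.6496, 0.0666, 0.1371]
tool_rot: [0.0, 0.569, 0.823, 0.0]
contact_force: [0.9, -0.7, 0.6]
width: 0.461
gripper_force: 0.0
```

Call:
play_rows(rows=[[[-0.2193, -0.452, 0], [0, 0, -0.044]], [[-0.4386, -0.904, 0], [0, 0, -0.0879]], [[-0.4386, -0.904, 0], [0, 0, -0.0879]], [[-0.4386, -0.904, 0], [0, 0, -0.0879]], [[-0.4386, -0.904, 0], [0, 0, -0.0879]], [[-0.4386, -0.904, 0], [0, 0, -0.0879]], [[-0.4386, -0.904, 0], [0, 0, -0.0879]], [[-0.4386, -0.904, 0], [0, 0, -0.0879]], [[-0.4386, -0.904, 0], [0, 0, -0.0879]], [[-0.4386, -0.904, 0], [0, 0, -0.0879]], [[-0.4386, -0.904, 0], [0, 0, -0.0879]], [[-0.4386, -0.904, 0], [0, 0, -0.0879]]], grip=0)

```text
time: 13.7
ee_pos: [0.4978, -0.2462, 0.1361]
tool_rot: [-0.0, 0.986, 0.169, 0.001]
contact_force: [0.8, -0.5, -0.0]
width: 0.997
gripper_force: 0.0
```

Call:
play_rows(rows=[[[-0.4386, -0.904, 0], [0, 0, -0.0879]], [[-0.4386, -0.904, 0], [0, 0, -0.0879]], [[-0.2193, -0.452, 0], [0, 0, -0.044]], [[0, 0, -0.5], [0, 0, 0]], [[0, 0, -0.7], [0, 0, 0]], [[0, 0, -0.7], [0, 0, 0]], [[0, 0, -0.5], [0, 0, 0]], [[0, 0, 0], [0, 0, 0]], [[0, 0, 0], [0, 0, 0]], [[0, 0, 0], [0, 0, 0]]])

```text
time: 14.7
ee_pos: [0.4662, -0.3132, 0.0639]
tool_rot: [0.0, 1.0, -0.0, 0.001]
contact_force: [0.8, 0.4, 0.3]
width: 0.999
gripper_force: 0.0
```

```bash
python3 - <<'E'
from h import *
st()
for c in('top','scene'):
    p,d=read_camera(c); W=cloud(c,d)
    sl(c,(.65,.067),.038,.06,.08,W); sl(c,(.65,.067),.028,.037,.022,W)
    v0,v1,u0,u1=(150,250,227,352) if c=='top' else (220,320,305,430)
    save(c+'2',cv2.resize(p[v0:v1,u0:u1],None,fx=4,fy=4))
st()
E
```

```text
t 14.7 tcp [ 0.4662 -0.3132  0.0639] yaw -90.02 q [ 0.     1.    -0.     0.001] F [0.8 0.4 0.3] w 86.9 gf 0.0
top 200 c [648.8  66.5] size [ 63.9 100.8] long 20.8 z [0.0385 0.0417 0.0456]
top 114 c [648.2  65.2] size [23.1 27.8] long -66.8 z [0.0294 0.0337 0.0363]
scene 372 c [649.9  66.6] size [ 67.2 102.6] long 21.3 z [0.0385 0.0414 0.0437]
scene 175 c [651.3  65.8] size [22.3 28.2] long -67.3 z [0.0297 0.0343 0.0364]
t 14.8 tcp [ 0.4661 -0.3133  0.0639] yaw -90.03 q [ 0.     1.    -0.     0.001] F [-0.  -0.3  0.1] w 87.1 gf 0.0
```

The transformer board lies flat in the tray (top at 34 mm, as expected) and the tray hasn't moved. Next I grip the shallow tray.

Call:
play_rows(rows=[[[-0.02, 0, -0.5], [0, 0, 0]], [[0, 0, -0.6], [0, 0, 0]], [[0, 0, -0.4], [0, 0, 0]], [[0, 0, -0.2], [0, 0, 0]], [[0, 0, 0], [0, 0, 0]], [[0, 0, 0], [0, 0, 0]], [[0, 0, 0], [0, 0, 0]]])

```text
time: 15.5
ee_pos: [0.4652, -0.3134, 0.0126]
tool_rot: [0.0, 1.0, -0.001, 0.001]
contact_force: [-0.4, 0.1, -0.1]
width: 1.0
gripper_force: 0.0
```

Call:
play_rows(rows=[[[0, 0, 0], [0, 0, 0]], [[0, 0, 0], [0, 0, 0]], [[0, 0, 0], [0, 0, 0]], [[0, 0, 0], [0, 0, 0]], [[0, 0, 0], [0, 0, 0]], [[0, 0, 0], [0, 0, 0]]], grip=1, squeeze=15)

```text
time: 16.1
ee_pos: [0.4648, -0.3129, 0.0121]
tool_rot: [-0.0, 1.0, -0.0, 0.0]
contact_force: [-0.2, 1.0, 1.6]
width: 0.731
gripper_force: 15.0
```

```bash
python3 - <<'E'
from h import *
st()
for c in('top','scene'):sl(c,(.465,-.313),.028,.04,.075)
E
```

```text
t 16.1 tcp [ 0.4648 -0.3129  0.0121] yaw -90.05 q [-0.  1. -0.  0.] F [-0.2  1.   1.6] w 63.6 gf 15.0
top 96 c [ 464.1 -312.9] size [63.3 99.9] long -0.6 z [0.0298 0.0331 0.0369]
scene 274 c [ 479.9 -313.5] size [80.4 85.5] long -11.5 z [0.0292 0.0331 0.0365]
```

Call:
play_rows(rows=[[[0, 0, 0.33], [0, 0, 0]], [[0, 0, 0.7], [0, 0, 0]], [[0, 0, 0.9], [0, 0, 0]], [[0, 0, 0.9], [0, 0, 0]], [[0, 0, 0.9], [0, 0, 0]], [[0, 0, 0.8], [0, 0, 0]], [[0, 0, 0.4], [0, 0, 0]], [[0, 0, 0], [0, 0, 0]]])

```text
time: 17.0
ee_pos: [0.4656, -0.3136, 0.1615]
tool_rot: [0.001, 1.0, -0.0, 0.002]
contact_force: [-0.1, 0.3, -1.3]
width: 0.736
gripper_force: 15.0
```

Call:
play_rows(rows=[[[0.2198, 0.4518, 0], [0, 0, 0.0083]], [[0.4395, 0.9036, 0], [0, 0, 0.0165]], [[0.4395, 0.9036, 0], [0, 0, 0.0165]], [[0.4395, 0.9036, 0], [0, 0, 0.0165]], [[0.4395, 0.9036, 0], [0, 0, 0.0165]], [[0.4395, 0.9036, 0], [0, 0, 0.0165]], [[0.4395, 0.9036, 0], [0, 0, 0.0165]], [[0.4395, 0.9036, 0], [0, 0, 0.0165]], [[0.4395, 0.9036, 0], [0, 0, 0.0165]], [[0.4395, 0.9036, 0], [0, 0, 0.0165]], [[0.4395, 0.9036, 0], [0, 0, 0.0165]], [[0.4395, 0.9036, 0], [0, 0, 0.0165]]])

```text
time: 18.2
ee_pos: [0.6174, 0.0011, 0.1597]
tool_rot: [0.0, 0.989, 0.149, -0.0]
contact_force: [0.3, 0.0, -2.3]
width: 0.735
gripper_force: 15.0
```

Call:
play_rows(rows=[[[0.4395, 0.9036, 0], [0, 0, 0.0165]], [[0.4395, 0.9036, 0], [0, 0, 0.0165]], [[0.2198, 0.4518, 0], [0, 0, 0.0083]], [[0, 0, 0], [0, 0, 0]], [[0, 0, 0], [0, 0, 0]], [[0, 0, 0], [0, 0, 0]], [[0, 0, 0], [0, 0, 0]], [[0, 0, 0], [0, 0, 0]]])

```text
time: 19.0
ee_pos: [0.6492, 0.0652, 0.1602]
tool_rot: [0.0, 0.984, 0.179, 0.0]
contact_force: [-0.3, -0.7, -1.7]
width: 0.729
gripper_force: 15.0
```

Call:
play_rows(rows=[[[0, 0, -0.4], [0, 0, 0]], [[0, 0, -0.6], [0, 0, 0]], [[0, 0, -0.6], [0, 0, 0]], [[0, 0, -0.4], [0, 0, 0]], [[0, 0, -0.3], [0, 0, 0]], [[0, 0, 0], [0, 0, 0]], [[0, 0, 0], [0, 0, 0]], [[0, 0, 0], [0, 0, 0]]])

```text
time: 19.8
ee_pos: [0.6501, 0.0665, 0.0919]
tool_rot: [0.0, 0.984, 0.18, 0.001]
contact_force: [-0.3, -0.3, -1.2]
width: 0.733
gripper_force: 15.0
```

```bash
python3 - <<'E'
from h import *
st()
p,d=read_camera('top'); sl('top',(.65,.067),.08,.1,.08,cloud('top',d))
p,d=read_camera('scene');sl('scene',(.65,.067),.08,.1,.08,cloud('scene',d)); save('scene3',cv2.resize(p[180:330,290:465],None,fx=3,fy=3))
st()
E
```

```text
t 19.8 tcp [0.6501 0.0665 0.0919] yaw -69.26 q [0.    0.984 0.18  0.001] F [-0.3 -0.3 -1.2] w 63.8 gf 15.0
top 36 c [630.9  26. ] size [12.7 44.6] long 0.6 z [0.0847 0.0883 0.0993]
scene 876 c [655.5  66.9] size [80.2 99.6] long 31.6 z [0.0857 0.0883 0.0981]
t 19.9 tcp [0.6499 0.0666 0.0918] yaw -69.25 q [-0.     0.984  0.18   0.001] F [ 0.2  0.1 -1.3] w 64.5 gf 15.0
```

View pics/scene3.png

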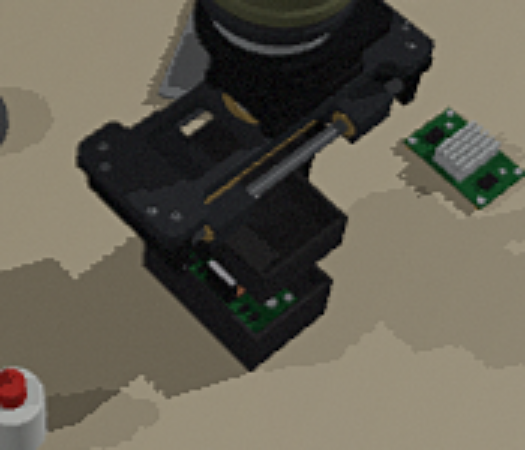

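The shallow tray is level and parallel above the deep tray. In the crop it is at about (285,235), with the board visible below at (240,290). Lowering to seat.

Call:
play_rows(rows=[[[-0.01, 0, -0.4], [0, 0, 0]], [[0, 0, -0.4], [0, 0, 0]], [[0, 0, -0.25], [0, 0, 0]], [[0, 0, -0.15], [0, 0, 0]], [[0, 0, 0], [0, 0, 0]], [[0, 0, 0], [0, 0, 0]]])

```text
time: 20.5
ee_pos: [0.6492, 0.0665, 0.0549]
tool_rot: [0.0, 0.984, 0.18, 0.0]
contact_force: [-0.0, 0.3, -0.9]
width: 0.735
gripper_force: 15.0
```

Call:
play_rows(rows=[[[0, 0, -0.08], [0, 0, 0]], [[0, 0, -0.06], [0, 0, 0]], [[0, 0, -0.04], [0, 0, 0]], [[0, 0, -0.03], [0, 0, 0]], [[0, 0, 0], [0, 0, 0]], [[0, 0, 0], [0, 0, 0]]])

```text
time: 21.1
ee_pos: [0.6491, 0.0666, 0.0491]
tool_rot: [-0.0, 0.984, 0.18, 0.0]
contact_force: [-2.3, -0.2, 4.0]
width: 0.734
gripper_force: 15.0
```

Call:
play_rows(rows=[[[0, 0, 0], [0, 0, 0]], [[0, 0, 0], [0, 0, 0]], [[0, 0, 0], [0, 0, 0]], [[0, 0, 0], [0, 0, 0]], [[0, 0, 0.3], [0, 0, 0]], [[0, 0, 0.6], [0, 0, 0]], [[0, 0, 0.9], [0, 0, 0]], [[0, 0, 0.9], [0, 0, 0]], [[0, 0, 0.5], [0, 0, 0]]], grip=0)

```text
time: 22.0
ee_pos: [0.6504, 0.0664, 0.1478]
tool_rot: [0.0, 0.984, 0.18, 0.002]
contact_force: [-0.2, -0.2, 0.7]
width: 1.001
gripper_force: 0.0
```

Call:
play_rows(rows=[[[-0.108, 0.505, 0], [0, 0, 0.0827]], [[-0.108, 0.505, 0], [0, 0, 0.0827]], [[-0.108, 0.505, 0], [0, 0, 0.0827]], [[-0.108, 0.505, 0], [0, 0, 0.0827]], [[-0.108, 0.505, 0], [0, 0, 0.0827]], [[-0.108, 0.505, 0], [0, 0, 0.0827]], [[-0.108, 0.505, 0], [0, 0, 0.0827]], [[-0.108, 0.505, 0], [0, 0, 0.0827]], [[-0.108, 0.505, 0], [0, 0, 0.0827]], [[-0.108, 0.505, 0], [0, 0, 0.0827]], [[-0.108, 0.505, 0], [0, 0, 0.0827]], [[-0.108, 0.505, 0], [0, 0, 0.0827]]])

```text
time: 23.2
ee_pos: [0.6099, 0.2488, 0.1445]
tool_rot: [-0.0, 0.571, 0.821, -0.0]
contact_force: [1.1, -0.2, -0.1]
width: 1.001
gripper_force: 0.0
```

Call:
play_rows(rows=[[[0, 0, -0.4], [0, 0, 0]], [[0, 0, -0.7], [0, 0, 0]], [[0, 0, -0.7], [0, 0, 0]], [[0, 0, -0.7], [0, 0, 0]], [[0, 0, -0.2], [0, 0, 0]], [[0, 0, 0], [0, 0, 0]], [[0, 0, 0], [0, 0, 0]], [[0, 0, 0], [0, 0, 0]]])

```text
time: 24.0
ee_pos: [0.6111, 0.2485, 0.065]
tool_rot: [0.001, 0.573, 0.819, 0.001]
contact_force: [0.8, -0.6, 0.6]
width: 0.997
gripper_force: 0.0
```

```bash
python3 - <<'E'
from h import *
st()
for c in('top','scene'):
    p,d=read_camera(c); W=cloud(c,d)
    sl(c,(.65,.067),.066,.08,.08,W); sl(c,(.65,.067),.03,.06,.022,W)
    if c=='scene': save('scene4',cv2.resize(p[150:300,330:505],None,fx=3,fy=3))
st()
E
```

```text
t 24.0 tcp [0.6111 0.2485 0.065 ] yaw 20.01 q [0.001 0.573 0.819 0.001] F [ 0.8 -0.6  0.6] w 86.8 gf 0.0
top 222 c [648.1  65.5] size [ 64.1 101.1] long 20.6 z [0.0671 0.0704 0.074 ]
top 307 c [649.7  67.1] size [41.2 42.7] long -41.3 z [0.0404 0.0447 0.048 ]
scene 440 c [649.4  66.1] size [ 67. 101.] long 19.8 z [0.0667 0.0702 0.0726]
scene 371 c [649.6  69.2] size [39.5 42.9] long 17.0 z [0.0426 0.0449 0.0472]
t 24.1 tcp [0.6109 0.2486 0.0648] yaw 20.05 q [0.001 0.573 0.819 0.001] F [ 0.   0.9 -0.3] w 86.9 gf 0.0
```

View pics/scene4.png

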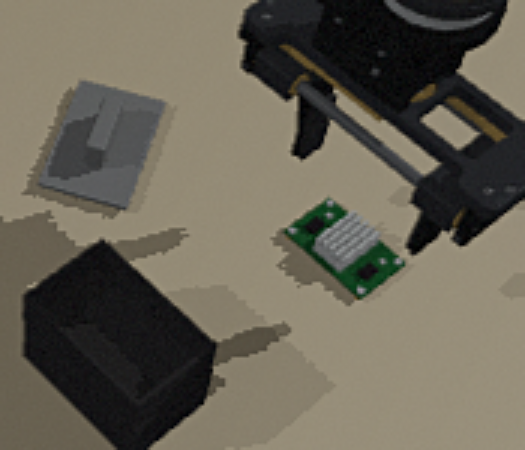

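The shallow tray is seated: rim at 70–71 mm, floor at 45 mm, yaw matching. The heat sink board is at about (345,240) in the crop, between the open fingers.

Call:
play_rows(rows=[[[0, 0, -0.5], [0, 0, 0]], [[0, 0, -0.6], [0, 0, 0]], [[0, 0, -0.4], [0, 0, 0]], [[0, 0, -0.2], [0, 0, 0]], [[0, 0, -0.08], [0, 0, 0]], [[0, 0, 0], [0, 0, 0]], [[0, 0, 0], [0, 0, 0]], [[0, 0, 0], [0, 0, 0]]])

```text
time: 24.9
ee_pos: [0.6108, 0.2486, 0.011]
tool_rot: [0.0, 0.573, 0.819, 0.001]
contact_force: [-0.9, 0.5, -0.1]
width: 1.0
gripper_force: 0.0
```

Call:
play_rows(rows=[[[0, 0, 0], [0, 0, 0]], [[0, 0, 0], [0, 0, 0]], [[0, 0, 0], [0, 0, 0]], [[0, 0, 0], [0, 0, 0]], [[0, 0, 0], [0, 0, 0]], [[0, 0, 0], [0, 0, 0]], [[0, 0, 0], [0, 0, 0]], [[0, 0, 0], [0, 0, 0]], [[0, 0, 0], [0, 0, 0]], [[0, 0, 0], [0, 0, 0]]], grip=1, squeeze=20)

```text
time: 25.9
ee_pos: [0.6102, 0.2484, 0.0102]
tool_rot: [0.0, 0.573, 0.819, 0.0]
contact_force: [0.0, -0.3, -0.2]
width: 0.277
gripper_force: 20.0
```

```bash
python3 -c "
from h import *
st()"
```

```text
t 25.9 tcp [0.6102 0.2484 0.0102] yaw 20.06 q [0.    0.573 0.819 0.   ] F [ 0.  -0.3 -0.2] w 24.1 gf 20.0
```

Call:
play_rows(rows=[[[0, 0, 0.3], [0, 0, 0]], [[0, 0, 0.6], [0, 0, 0]], [[0, 0, 0.9], [0, 0, 0]], [[0, 0, 0.9], [0, 0, 0]], [[0, 0, 0.9], [0, 0, 0]], [[0, 0, 0.6], [0, 0, 0]], [[0, 0, 0.3], [0, 0, 0]], [[0, 0, 0], [0, 0, 0]]])

```text
time: 26.7
ee_pos: [0.6109, 0.2486, 0.1469]
tool_rot: [0.001, 0.573, 0.819, 0.001]
contact_force: [-0.2, 0.6, -0.8]
width: 0.274
gripper_force: 20.0
```

Call:
play_rows(rows=[[[0.08, -0.38, 0], [0, 0, 0]], [[0.16, -0.759, 0], [0, 0, 0.0007]], [[0.16, -0.759, 0], [0, 0, 0.0007]], [[0.16, -0.759, 0], [0, 0, 0.0007]], [[0.16, -0.759, 0], [0, 0, 0.0007]], [[0.16, -0.759, 0], [0, 0, 0.0007]], [[0.16, -0.759, 0], [0, 0, 0.0007]], [[0.16, -0.759, 0], [0, 0, 0.0007]], [[0.08, -0.38, 0], [0, 0, 0.0007]], [[0, 0, 0], [0, 0, 0]], [[0, 0, 0], [0, 0, 0]], [[0, 0, 0], [0, 0, 0]]])

```text
time: 27.9
ee_pos: [0.6481, 0.0683, 0.1447]
tool_rot: [-0.001, 0.569, 0.823, 0.0]
contact_force: [0.3, 0.6, -0.4]
width: 0.273
gripper_force: 20.0
```

```bash
python3 - <<'E'
from h import *
st()
p,d=read_camera('scene'); save('scene5',cv2.resize(p[150:300,290:465],None,fx=3,fy=3))
st()
E
```

```text
t 27.9 tcp [0.6481 0.0683 0.1447] yaw 20.71 q [-0.001  0.569  0.823  0.   ] F [ 0.3  0.6 -0.4] w 23.7 gf 20.0
t 27.95 tcp [0.6482 0.0683 0.1449] yaw 20.72 q [-0.     0.568  0.823  0.   ] F [-0.2 -0.1  0.3] w 23.9 gf 20.0
```

View pics/scene5.png

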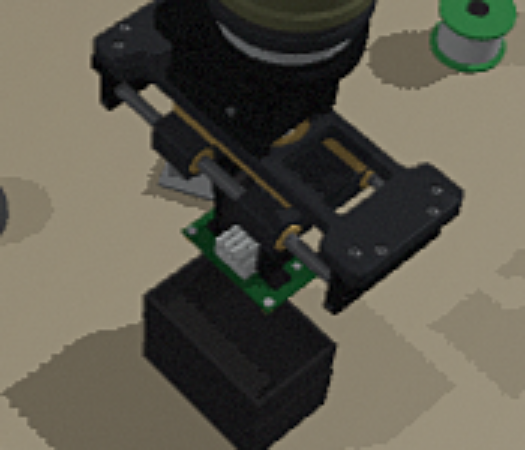

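The board hangs level, at about (250,250) in the crop, above the stack at (240,340). Lowering it into the shallow tray.

Call:
play_rows(rows=[[[0, 0, -0.4], [0, 0, 0]], [[0, 0, -0.6], [0, 0, 0]], [[0, 0, -0.6], [0, 0, 0]], [[0, 0, -0.4], [0, 0, 0]], [[0, 0, -0.4], [0, 0, 0]], [[0, 0, -0.25], [0, 0, 0]], [[0, 0, -0.1], [0, 0, 0]], [[0, 0, 0], [0, 0, 0]], [[0, 0, 0], [0, 0, 0]], [[0, 0, 0], [0, 0, 0]]])

```text
time: 28.95
ee_pos: [0.6492, 0.0662, 0.0635]
tool_rot: [0.001, 0.57, 0.822, 0.001]
contact_force: [-1.0, 0.1, -1.1]
width: 0.271
gripper_force: 20.0
```

```bash
python3 -c "
from h import *
st()"
```

```text
t 28.95 tcp [0.6492 0.0662 0.0635] yaw 20.56 q [0.001 0.57  0.822 0.001] F [-1.   0.1 -1.1] w 23.6 gf 20.0
```

Call:
play_rows(rows=[[[0, 0, -0.08], [0, 0, 0]], [[0, 0, -0.07], [0, 0, 0]], [[0, 0, -0.05], [0, 0, 0]], [[0, 0, 0], [0, 0, 0]], [[0, 0, 0], [0, 0, 0]]])

```text
time: 29.45
ee_pos: [0.6485, 0.0661, 0.0566]
tool_rot: [-0.0, 0.57, 0.822, -0.0]
contact_force: [-0.5, 0.2, 0.7]
width: 0.273
gripper_force: 20.0
```

Call:
play_rows(rows=[[[0, 0, -0.03], [0, 0, 0]], [[0, 0, -0.02], [0, 0, 0]], [[0, 0, 0], [0, 0, 0]], [[0, 0, 0], [0, 0, 0]]])

```text
time: 29.85
ee_pos: [0.6486, 0.0662, 0.0552]
tool_rot: [0.0, 0.57, 0.822, 0.0]
contact_force: [-0.3, 0.2, -1.2]
width: 0.274
gripper_force: 20.0
```

Call:
play_rows(rows=[[[0, 0, -0.02], [0, 0, 0]], [[0, 0, 0], [0, 0, 0]], [[0, 0, 0], [0, 0, 0]]])

```text
time: 30.15
ee_pos: [0.6486, 0.0661, 0.0551]
tool_rot: [0.0, 0.57, 0.822, 0.0]
contact_force: [-1.9, -0.4, 4.1]
width: 0.272
gripper_force: 20.0
```

```bash
python3 -c "
from h import *
st();read_camera('top');st();read_camera('top');st()"
```

```text
t 30.15 tcp [0.6486 0.0661 0.0551] yaw 20.56 q [0.    0.57  0.822 0.   ] F [-1.9 -0.4  4.1] w 23.7 gf 20.0
t 30.2 tcp [0.6486 0.0662 0.0551] yaw 20.57 q [0.    0.57  0.822 0.   ] F [-2.5 -0.7  5.1] w 23.8 gf 20.0
t 30.25 tcp [0.6486 0.0662 0.0551] yaw 20.57 q [0.    0.57  0.822 0.   ] F [-2.4 -1.2  5.3] w 23.8 gf 20.0
```

Call:
play_rows(rows=[[[0, 0, 0], [0, 0, 0]], [[0, 0, 0], [0, 0, 0]], [[0, 0, 0], [0, 0, 0]], [[0, 0, 0], [0, 0, 0]], [[0, 0, 0], [0, 0, 0]], [[0, 0, 0.2], [0, 0, 0]], [[0, 0, 0.4], [0, 0, 0]], [[0, 0, 0.8], [0, 0, 0]], [[0, 0, 0.8], [0, 0, 0]], [[0, 0, 0.8], [0, 0, 0]]], grip=0.54)

```text
time: 31.25
ee_pos: [0.648, 0.0659, 0.1458]
tool_rot: [-0.0, 0.57, 0.822, -0.0]
contact_force: [0.5, -0.4, -0.0]
width: 0.461
gripper_force: 0.0
```

Call:
play_rows(rows=[[[-0.482, 0.176, 0], [0, 0, 0.0283]], [[-0.964, 0.353, 0], [0, 0, 0.0565]], [[-0.964, 0.353, 0], [0, 0, 0.0565]], [[-0.964, 0.353, 0], [0, 0, 0.0565]], [[-0.964, 0.353, 0], [0, 0, 0.0565]], [[-0.964, 0.353, 0], [0, 0, 0.0565]], [[-0.482, 0.176, 0], [0, 0, 0.0283]], [[0, 0, -0.4], [0, 0, 0]], [[0, 0, -0.8], [0, 0, 0]], [[0, 0, -0.8], [0, 0, 0]], [[0, 0, -0.5], [0, 0, 0]], [[0, 0, 0], [0, 0, 0]]])

```text
time: 32.45
ee_pos: [0.474, 0.128, 0.0669]
tool_rot: [-0.002, 0.334, 0.942, -0.002]
contact_force: [-1.3, 1.0, -0.2]
width: 0.459
gripper_force: 0.0
```

Call:
play_rows(rows=[[[0, 0, 0], [0, 0, 0]], [[0, 0, 0], [0, 0, 0]]])

```text
time: 32.65
ee_pos: [0.4762, 0.1296, 0.0704]
tool_rot: [0.001, 0.334, 0.943, 0.0]
contact_force: [-0.2, -0.4, 0.2]
width: 0.461
gripper_force: 0.0
```

```bash
python3 - <<'E'
from h import *
st()
for c in('top','scene'):
    p,d=read_camera(c); W=cloud(c,d)
    sl(c,(.65,.067),.068,.08,.08,W); sl(c,(.65,.067),.0615,.067,.024,W)
    save(c+'6',cv2.resize(p[150:250,227:352] if c=='top' else p[190:310,305:455],None,fx=4,fy=4))
st()
E
```

```text
t 32.65 tcp [0.4762 0.1296 0.0704] yaw 51.03 q [0.001 0.334 0.943 0.   ] F [-0.2 -0.4  0.2] w 40.1 gf 0.0
top 201 c [648.   65.6] size [ 64.  100.4] long 20.6 z [0.0684 0.0707 0.0743]
top 88 c [647.4  66.3] size [23.8 35.8] long -70.2 z [0.0618 0.0643 0.0666]
scene 362 c [649.1  65.9] size [ 66.2 101.6] long 20.5 z [0.0685 0.0707 0.073 ]
scene 170 c [648.4  66.7] size [25.7 35.6] long -71.7 z [0.062  0.0644 0.0666]
t 32.75 tcp [0.476  0.1298 0.0705] yaw 51.06 q [0.001 0.333 0.943 0.001] F [-0.2 -0.1  0.2] w 39.9 gf 0.0
```

View pics/scene6.png

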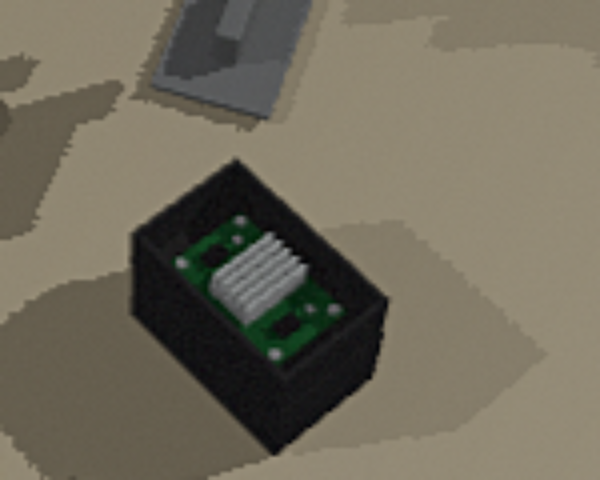

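The heat sink board lies flat inside the shallow tray: crop centre (260,285), sink top at 64–65 mm. The stack edges are flush. Now the lid.

Call:
play_rows(rows=[[[-0.02, 0, -0.5], [0, 0, 0]], [[0, 0, -0.6], [0, 0, 0]], [[0, 0, -0.5], [0, 0, 0]], [[0, 0, -0.2], [0, 0, 0]], [[0, 0, -0.1], [0, 0, 0]], [[0, 0, 0], [0, 0, 0]], [[0, 0, 0], [0, 0, 0]], [[0, 0, 0], [0, 0, 0]]])

```text
time: 33.55
ee_pos: [0.4751, 0.1299, 0.0133]
tool_rot: [0.001, 0.333, 0.943, 0.001]
contact_force: [-0.3, -0.1, -0.7]
width: 0.463
gripper_force: 0.0
```

Call:
play_rows(rows=[[[0, 0, 0], [0, 0, 0]], [[0, 0, 0], [0, 0, 0]], [[0, 0, 0], [0, 0, 0]], [[0, 0, 0], [0, 0, 0]], [[0, 0, 0], [0, 0, 0]], [[0, 0, 0], [0, 0, 0]], [[0, 0, 0], [0, 0, 0]]], grip=1, squeeze=20)

```text
time: 34.25
ee_pos: [0.4746, 0.1298, 0.0127]
tool_rot: [0.0, 0.333, 0.943, 0.0]
contact_force: [0.4, -1.0, 0.6]
width: 0.161
gripper_force: 20.0
```

```bash
python3 - <<'E'
from h import *
st()
for c in('scene','top'): sl(c,(.475,.130),.005,.0105,.075)
E
```

```text
t 34.25 tcp [0.4746 0.1298 0.0127] yaw 51.09 q [0.    0.333 0.943 0.   ] F [ 0.4 -1.   0.6] w 14.0 gf 20.0
scene 633 c [479.7 125.1] size [64.4 89.6] long -39.2 z [0.0056 0.0076 0.0097]
top 87 c [502.   81.1] size [33.1 79.1] long 54.1 z [0.0052 0.0073 0.0099]
```

Call:
play_rows(rows=[[[0, 0, 0.3], [0, 0, 0]], [[0, 0, 0.7], [0, 0, 0]], [[0, 0, 0.9], [0, 0, 0]], [[0, 0, 0.9], [0, 0, 0]], [[0, 0, 0.9], [0, 0, 0]], [[0, 0, 0.8], [0, 0, 0]], [[0, 0, 0.4], [0, 0, 0]], [[0, 0, 0], [0, 0, 0]]])

```text
time: 35.15
ee_pos: [0.4756, 0.13, 0.1615]
tool_rot: [0.001, 0.333, 0.943, 0.001]
contact_force: [0.7, 0.3, -0.2]
width: 0.162
gripper_force: 20.0
```

Call:
play_rows(rows=[[[0.362, -0.134, 0], [0, 0, 0.0413]], [[0.724, -0.267, 0], [0, 0, 0.0826]], [[0.724, -0.267, 0], [0, 0, 0.0826]], [[0.724, -0.267, 0], [0, 0, 0.0826]], [[0.724, -0.267, 0], [0, 0, 0.0826]], [[0.724, -0.267, 0], [0, 0, 0.0826]], [[0.724, -0.267, 0], [0, 0, 0.0826]], [[0.724, -0.267, 0], [0, 0, 0.0826]], [[0.362, -0.134, 0], [0, 0, 0.0413]], [[0, 0, 0], [0, 0, 0]], [[0, 0, 0], [0, 0, 0]], [[0, 0, 0], [0, 0, 0]]])

```text
time: 36.35
ee_pos: [0.6471, 0.0662, 0.1588]
tool_rot: [-0.001, -0.178, 0.984, 0.0]
contact_force: [0.7, -0.4, -0.2]
width: 0.157
gripper_force: 20.0
```

Call:
play_rows(rows=[[[0, 0, -0.4], [0, 0, 0]], [[0, 0, -0.5], [0, 0, 0]], [[0, 0, -0.4], [0, 0, 0]], [[0, 0, -0.2], [0, 0, 0]], [[0, 0, 0], [0, 0, 0]], [[0, 0, 0], [0, 0, 0]], [[0, 0, 0], [0, 0, 0]], [[0, 0, 0], [0, 0, 0]]])

```text
time: 37.15
ee_pos: [0.6487, 0.0655, 0.1153]
tool_rot: [0.001, -0.178, 0.984, 0.0]
contact_force: [-0.1, 0.0, 0.2]
width: 0.16
gripper_force: 20.0
```

```bash
python3 - <<'E'
from h import *
st()
p,d=read_camera('scene'); save('scene7',cv2.resize(p[180:330,290:465],None,fx=3,fy=3))
st()
E
```

```text
t 37.15 tcp [0.6487 0.0655 0.1153] yaw 110.55 q [ 0.001 -0.178  0.984  0.   ] F [-0.1  0.   0.2] w 13.9 gf 20.0
t 37.2 tcp [0.6486 0.0656 0.1152] yaw 110.55 q [ 0.001 -0.178  0.984  0.   ] F [ 0.3  1.4 -1. ] w 14.0 gf 20.0
```

View pics/scene7.png

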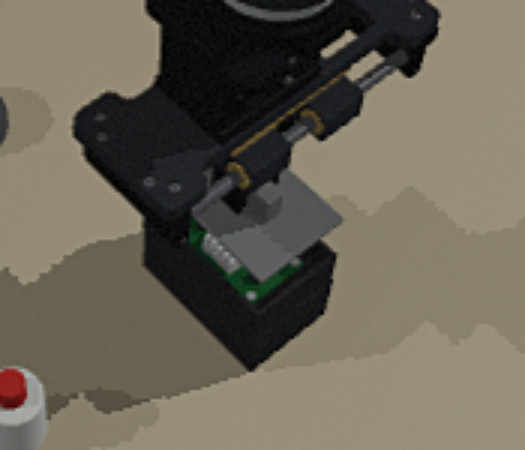

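The lid hangs level and parallel over the tray, at about (265,220) in the crop. Lowering it.

Call:
play_rows(rows=[[[0, 0, -0.3], [0, 0, 0]], [[0, 0, -0.35], [0, 0, 0]], [[0, 0, -0.2], [0, 0, 0]], [[0, 0, -0.15], [0, 0, 0]], [[0, 0, 0], [0, 0, 0]], [[0, 0, 0], [0, 0, 0]]])

```text
time: 37.8
ee_pos: [0.6483, 0.0655, 0.0845]
tool_rot: [-0.0, -0.178, 0.984, 0.0]
contact_force: [0.4, 0.1, -1.3]
width: 0.159
gripper_force: 20.0
```

Call:
play_rows(rows=[[[0, 0, -0.07], [0, 0, 0]], [[0, 0, -0.06], [0, 0, 0]], [[0, 0, -0.04], [0, 0, 0]], [[0, 0, -0.02], [0, 0, 0]], [[0, 0, 0], [0, 0, 0]], [[0, 0, 0], [0, 0, 0]]])

```text
time: 38.4
ee_pos: [0.6483, 0.0656, 0.0797]
tool_rot: [0.0, -0.178, 0.984, 0.0]
contact_force: [-1.8, -0.3, 4.5]
width: 0.158
gripper_force: 20.0
```

Contact comes at the expected height. I'll release, lift and move aside to check.

Call:
play_rows(rows=[[[0, 0, 0], [0, 0, 0]], [[0, 0, 0], [0, 0, 0]], [[0, 0, 0], [0, 0, 0]], [[0, 0, 0], [0, 0, 0]], [[0, 0, 0], [0, 0, 0]], [[0, 0, 0.2], [0, 0, 0]], [[0, 0, 0.5], [0, 0, 0]], [[0, 0, 0.8], [0, 0, 0]], [[0, 0, 0.8], [0, 0, 0]], [[0, 0, 0.7], [0, 0, 0]]], grip=0.54)

```text
time: 39.4
ee_pos: [0.6489, 0.0655, 0.1718]
tool_rot: [0.001, -0.178, 0.984, 0.0]
contact_force: [0.2, 0.0, 0.1]
width: 0.461
gripper_force: 0.0
```

Call:
play_rows(rows=[[[-0.3, 0.4, 0], [0, 0, 0]], [[-0.6, 0.8, 0], [0, 0, 0]], [[-0.6, 0.8, 0], [0, 0, 0]], [[-0.6, 0.8, 0], [0, 0, 0]], [[-0.6, 0.8, 0], [0, 0, 0]], [[-0.3, 0.8, 0], [0, 0, 0]], [[0, 0.8, 0], [0, 0, 0]], [[0, 0.4, 0], [0, 0, 0]], [[0, 0, 0], [0, 0, 0]], [[0, 0, 0], [0, 0, 0]]])

```text
time: 40.4
ee_pos: [0.5583, 0.2324, 0.1687]
tool_rot: [-0.0, -0.178, 0.984, -0.001]
contact_force: [1.0, -0.8, -0.8]
width: 0.458
gripper_force: 0.0
```

```bash
python3 - <<'E'
from h import *
st()
for c in('top','scene'):
    p,d=read_camera(c); W=cloud(c,d)
    sl(c,(.65,.067),.068,.08,.08,W); sl(c,(.65,.067),.09,.105,.05,W)
    P=W[(np.hypot(W[...,0]-.6485,W[...,1]-.066)<.055)&(W[...,2]>.07)&(W[...,2]<.08)]
    print('plane',np.linalg.lstsq(np.c_[P[:,:2]-[.6485,.066],np.ones(len(P))],P[:,2],rcond=None)[0])
    if c=='scene': save('scene8',cv2.resize(p[190:310,305:455],None,fx=4,fy=4))
E
```

```text
t 40.4 tcp [0.5583 0.2324 0.1687] yaw 110.52 q [-0.    -0.178  0.984 -0.001] F [ 1.  -0.8 -0.8] w 39.9 gf 0.0
top 1206 c [647.7  65. ] size [ 64.7 101.8] long 20.4 z [0.071  0.0746 0.0784]
top 154 c [646.8  64.4] size [14.  50.3] long 20.5 z [0.0929 0.0964 0.1005]
plane [ 0.00047777 -0.00087711  0.07471453]
scene 1542 c [648.7  64.8] size [ 66.  103.4] long 21.5 z [0.0716 0.0748 0.0771]
scene 233 c [648.9  64.7] size [15.3 49.7] long 20.7 z [0.0919 0.0963 0.0985]
plane [-3.24879318e-03  7.11637326e-05  7.48627875e-02]
```

View pics/scene8.png

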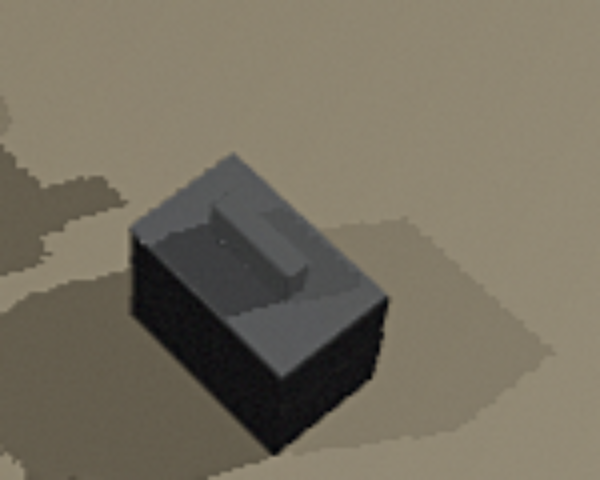

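The lid is level and flush: plate top at 75 mm, bar top at about 97 mm, with no gap at the rim from (135,230) to (385,300). Handing in.

```bash
python3 -c "
from h import *
print(finish_job())"
```

```text
the job is handed in; nothing more can be done
None
```

The job is handed in at about 40 s of the 112 s limit: both boards lie flat in their trays, and the shallow tray and lid measured fully seated and level on the deep tray. The deep tray stayed where it stood, and the arm did not go near the bystanders.

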